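Draw a filter tray out with a hook tool

ROBOT

A 6-joint arm with a two-finger parallel gripper is mounted at the origin on the work surface. World frame = base frame: x ahead of the robot, y to its left, z up, the work surface at z = 0. Lengths are in m, angles in degrees, forces in N, time in s.
With the tool pointing down it reaches from about 0.3 to 0.75 m from the base axis. Payload 8.5 kg.
Tool frame: the origin (TCP) lies at the very end of the fingers, on their centre line; the grasp point (between the pads) lies 19 mm behind it (grip_depth is the distance from the TCP to the grasp point, in m); z points along the fingers, y is the direction in which the jaws open and shut (so a half turn about z gives the same grasp; the last joint's range is limited). The gripper opens to 85 mm and grips with 20 to 120 N. Pads are 22 mm wide; open, the fingers measure 114 mm over their backs; the gripper's body (76 mm by 85 mm) begins 54 mm behind the grasp point. The pads swing forward as they close: fully open they stand 13 mm farther back than shut.
Start: joints at [56.247, 21.807, 74.336, -0, 83.858, -12.336], TCP at [0.201, 0.512, 0.231] pointing down, gripper open.
Joint ranges: [-178.18, 178.18], [-50.72, 133.34], [12.68, 142.11], [-81.47, 261.47], [9.98, 163.14], [-165.26, 165.26]. Speed limits (degrees/s): [136.94, 136.94, 180, 180, 180, 180].

INTERFACE

Orientations are given as a 3x3 rotation matrix whose columns are the frame's x, y, z axes.
In Python, from rig import observe, get_image, close_job, silhouettes, grip_depth gives the robot as it stands. The module is installed in compiled form; this text tells all that it offers.
- The arm moves only by the shell command python3 -m crank 'ROWS' [FORCE]. ROWS is a JSON object of lists of equal length, an entry for each row: "slide": the shift along the tool's x, y, z in m, a list of three; "roll": the turn about the tool's z in rad; "grip": the finger opening in m, from 0 to 0.0854. A call has exactly 8 rows; each row is the pose to reach, as a shift and turn from the pose commanded when the call began, along the tool's axes at that moment; what a row does not reach only later rows make up. A row lasts 1/10 s, in which the tool goes at most 50 mm and 8.59 degrees, less where a joint would pass 70% of its speed; a pose out of reach is approached as far as the arm can. A call with a gripper value outside its range is refused whole. The fingers move at their own pace and stop on an object; FORCE is the grip in N (left out, the last holds). Time passes only in rows, so rows that repeat a pose let the fingers close, or fill a call up. It gives the time, the measured TCP pose, the force and the opening at its end, in the units of the state.
- observe(): the state, without advancing time (a new reading comes with each control period).
- get_image(name): name is "scene" or "side" or "wrist"; returns a dict with "frame" (480x640x3 uint8, red, green, blue), "fx", "fy", "cx", "cy" (pixels), "xyz" and "rotation" of the camera in the world. Camera axes: x right, y down, z forward; pixel columns grow to the right and rows downward; lengths in m; the calibration is good to about 2 mm. The wrist camera is an equidistant fisheye: a pixel r from the principal point sees the ray r / f radians off the axis. A picture is of the moment at which its call begins. There is no depth.
- close_job(): hands the job in, once; it reports no verdict.
Trained networks look in a picture, given as the dict that the camera call returned (one of the last four; its "shot" number tells which), for a name from the list of things; names that differ only in an ending like _2 or _b are one class to them, and where a whole thing is asked for, a point or a joint stands for the part that bears it (a point fixed in the world has none). Each returns a list of dicts, best first, with "confidence" (0 to 1); they miss things now and then, are a little off and sometimes report something else, mostly with a low value. They report only what shows in the picture. A call takes as long as a camera call. They do not tell look-alikes from the thing itself.
- silhouettes(target, picture): "pixels" (480x640 bool, what is visible of it) and "box" ([centre column, centre row, width, height] in pixels, round what is visible of it).
The state is a dict: "time_s": time; "q": joint angles; "qvel": joint speeds; "joint_efforts": joint torques, N m; "position": TCP position; "tool_rot": TCP orientation; "ft_force": force on the tool from outside, world axes, zero at the start; "wrist_torque": the same for the moment, N m; "grip_width": finger opening in m.
Only numpy, scipy, OpenCV 4.12 (cv2) and the standard library are available. Lean on these libraries where they do the work, as an engineer would, in place of code of your own. Each camera call takes 0.05 s, during which the arm holds its last target.

TASK

Take the hook tool by its handle, engage it in the pull ring of the blue filter tray and drag the tray out of its bay until it is drawn up firmly against the red stop bar; feel for the stop and go gently, never putting more than about 20 N on the ring or the stop. Then unhook, leaving the tray against the stop, and lay the hook tool back flat on its black mat, hook down. Move the tray with the hook only, and leave everything else where it is.

Things in the scene. Friction and masses are not known exactly. Their poses are not given: they have to be found in the camera images.
- unit: Fixed filter unit: grey housing, 240 mm wide, 220 deep, 115 high, bay open to the front; aluminium runner deck 160 wide reaches 170 out of the bay, its top 12 mm above the bench, rail tops 26 mm. Origin: bench level, middle of the bay mouth; -x points out along the runner (the way the tray is drawn out), +x into the housing, z up.
- tray: Blue filter tray, 170 mm long (x), 130 wide, front wall 70 high, 0.6 to 0.95 kg, loose between the rails with 3.5 mm play each side, its rear under the bay's ceiling. Origin: centre of its underside, 12 mm above the bench; its front face is 85 mm towards -x. It drags with a few newtons of friction (up to about 10 N, different each time).
- tray_eye (a point): Centre of the hole of the steel pull ring that lies level ahead of the tray's front wall, 26 mm ahead of the wall and 66 mm above the tray's underside. Its axis is vertical; hole 26 mm in diameter; the wire is 7 mm thick.
- tray_front (a point): Point at the foot of the tray's front wall, middle of its width, on the outer face.
- stop: Fixed stop: dark steel bracket across the runner's outer end, carrying a rigid red bar clamped anywhere from 35 to 85 mm from the origin to its tray-side face (differs each time, not measured: feel for it). Bar: two lugs 38 mm high, 26 wide, centred 52 either side of the middle, joined by a sill 8 high; 14 thick; hook and ring pass between. Origin: on the deck, outer end; +x points to the tray.
- hook: Hook tool, 0.16 kg, lying hook down. Orange handle 90 mm long (x), 26 wide (y), 42 high; origin: centre of the handle's underside. An 8 mm shaft runs to +x, axis 34 above the underside; 105 ahead of the origin it turns straight down (prong), then at the bottom 8 mm back to the handle (lip, round end 93 from the origin, top 10 and underside 2 above the underside). 20 clear between lip and shaft.
- hook_prong (a point): Point on the prong's axis at the height of the lip's axis: 105 mm ahead (+x) of the hook's origin and 6 mm above its underside.
- mat: Fixed black rubber mat, 250 mm (x) by 130 mm, 4 mm thick; origin: centre of its underside. The hook tool lies on it.
- bin: Fixed yellow open bin, 220 x 130 x 45 mm; origin: centre of its underside. Mat and bin may change sides.
- bearing: Steel bearing ring, 52 mm across, 15 high, in the bin (bystander).
- roller: Black roller, 28 mm across, 50 high, in the bin (bystander).
- wheel: Grey and black wheel lying flat, 110 mm across, 34 high (bystander).
- cleaner: White bottle with blue cap, 64 mm across, 180 high (bystander).
- screws: Jar with black lid, 48 mm across, 60 high, standing on the housing (bystander).
- driver: Screwdriver lying on the bench (bystander).
- wrench: Wrench lying on the bench (bystander).
Things that resemble listed ones, but are neither listed nor needed, are in the scene too. There is more than one size of the hook; the one meant has the size given above.

How it is judged (in metres and radians):
On the way, in this order (a step that is already met when the one before it is completed fails the run):
1. the hook's lip is through the pull ring, below it (horizontal distance between hook_prong and tray_eye below 0.014 m and z of hook_prong in the frame of tray_eye below -0.004 m), for 0.1 s.
2. the hook draws the tray firmly against the red stop (more than 3 N between tray and stop, for 0.3 s) (horizontal distance between tray_front and stop_bar_c0 below 0.0105 m and contact force between tray and stop above 3 N and contact force between hook and tray above 1 N), for 0.3 s.
3. the hook tool lies on its mat, hook down (x of hook in the frame of mat between -0.125 and 0.125 m and y of hook in the frame of mat between -0.065 and 0.065 m and z of hook in the frame of mat below 0.009 m and angle between hook's own z axis and vertical below 0.15 rad), for 0.2 s.
At the end, for the whole second after the job is handed in: The tray stands flat on the runner with its front wall within 3 mm of the red stop bar and straight in the rails (0.08 rad); the hook tool lies on the mat (handle centre over the mat, hook down, within 0.15 rad of upright, at most 5 mm off it), released; all at rest (all of step 3 and horizontal distance between tray_front and stop_bar_c0 below 0.0105 m and angle between the x axis of tray and the x axis of unit, either way round below 0.08 rad and angle between tray's own z axis and vertical below 0.05 rad and z of tray in the frame of stop below 0.004 m and linear speed of tray below 0.01 m/s and linear speed of hook below 0.02 m/s); the robot touches nothing.
It fails at once if more than 20 N between hook tool and tray (contact force between hook and tray above 20 N).
It fails at once if more than 20 N between tray and stop (contact force between tray and stop above 20 N).
It fails at once if the gripper or arm touches the tray (contact force between any of the fingers, the arm and tray above 0.5 N).
It fails at once if a bystander is moved more than 20 mm (those in the bin and on the housing too) (distance of any of bearing, roller, wheel, cleaner, screws, driver, wrench from where it was at the start of the episode above 0.02 m).
It also fails if it takes over 67 s, if anything falls off the work surface, if the arm or the gripper's body presses on something with over 40 N, if the wrist force passes 120 N, or if a joint passes its speed limit or range.

## Working session

There is one attempt and no reset: what is moved stays moved. The work goes in short steps, Python scripts to look and compute and a shell command to move; the robot and the scene stay as the last step left them, time stands still between calls to the robot, and variables do not carry over. Pictures are saved under pics/ and viewed, and the job is handed in when it is done.

```bash
mkdir -p pics
cat > h.py <<'E'
import numpy as np,cv2,pickle
def save(p,n): cv2.imwrite('pics/'+n+'.png',p['frame'][:,:,::-1])
def ray(p,u,v):
    x=(u-p['cx'])/p['fx'];y=(v-p['cy'])/p['fy']
    return np.array(p['rotation'])@np.array([x,y,1.])
def at(p,u,v,z):
    d=ray(p,u,v);c=np.array(p['xyz']);return c+d*(z-c[2])/d[2]
def proj(p,X):
    c=np.array(p['rotation']).T@(np.array(X)-np.array(p['xyz']));return np.array([p['fx']*c[0]/c[2]+p['cx'],p['fy']*c[1]/c[2]+p['cy']])
E
python3 - <<'E'
from rig import *
from h import *
for n in['scene','side','wrist']:
    p=get_image(n);save(p,n+'0');pickle.dump(p,open(n+'0.pkl','wb'));print(n,p['fx'],p['cx'],p['cy'],p['xyz'],np.round(p['rotation'],3).tolist())
o=observe();print({k:np.round(v,3).tolist() for k,v in o.items()},grip_depth)
E
```

```text
scene 449.4071830905879 318.154663075226 238.31587991157716 [1.02435945 0.29329556 1.08760443] [[-0.537, 0.728, -0.425], [0.843, 0.467, -0.265], [0.005, -0.501, -0.865]]
side 442.5660033576821 318.17445057607455 237.31204009745727 [ 0.34652919 -1.0229021   1.01708965] [[0.986, -0.11, 0.126], [-0.167, -0.661, 0.732], [0.003, -0.742, -0.67]]
wrist 371.64829954431775 318.49623706534567 235.1237623102677 [0.13905504 0.53586531 0.3736311 ] [[0.364, 0.899, 0.242], [0.931, -0.352, -0.095], [-0.001, 0.26, -0.966]]
{'time_s': 0.15, 'q': [56.246, 21.832, 74.371, 0.0, 83.859, -12.336], 'qvel': [0.017, -0.098, -0.205, -0.017, 0.077, 0.014], 'joint_efforts': [0.002, -44.862, -23.134, -0.0, 0.004, -0.0], 'position': [0.201, 0.512, 0.231], 'tool_rot': [[-0.931, 0.365, -0.001], [0.365, 0.931, -0.001], [0.0, -0.001, -1.0]], 'ft_force': [-1.064, -0.318, -0.071], 'wrist_torque': [-0.003, 0.075, -0.01], 'grip_width': 0.085} 0.0187
```

View pics/scene0.png

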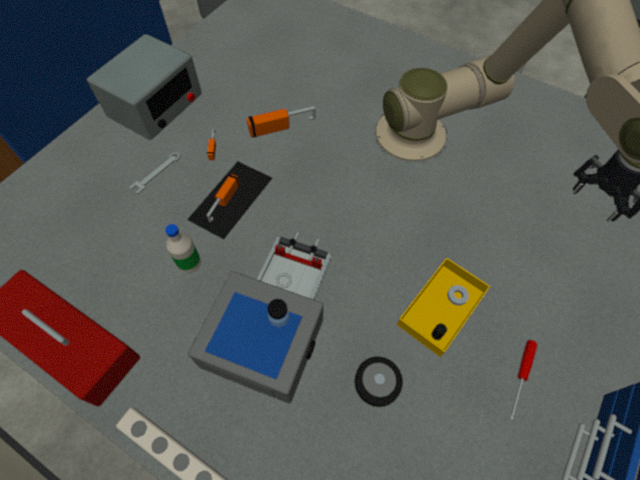

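View pics/side0.png

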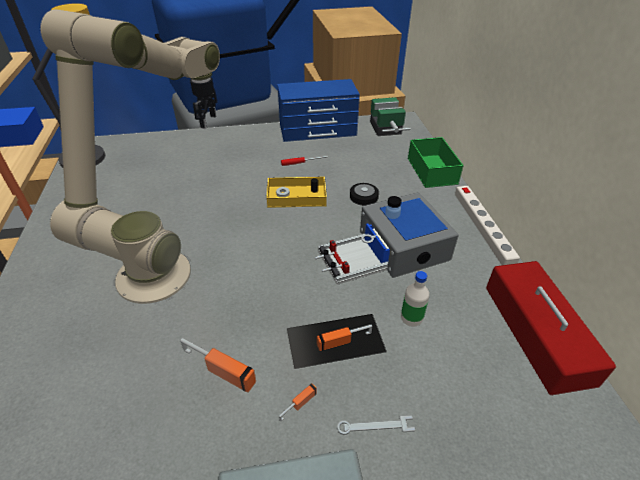

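View pics/wrist0.png

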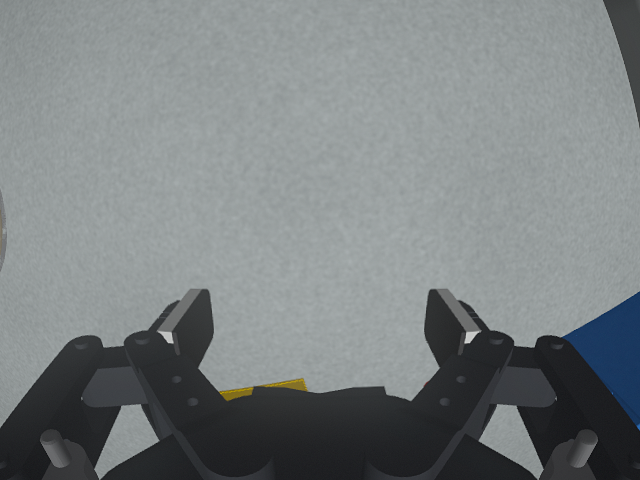

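Candidates for the hook, in scene (side) pixels:
- Orange tool on the black mat: 227,190 (335,338).
- Larger one on the bench: 270,122 (225,368).
- Small one: 211,147 (300,400).

The one on the mat fits the description. I'll check its size in a close crop.

Run:
```python
from h import *
s=pickle.load(open('scene0.pkl','rb'));d=pickle.load(open('side0.pkl','rb'))
def crop(p,x,y,w,h): return cv2.resize(p['frame'][y:y+h,x:x+w,::-1],(400,300),interpolation=cv2.INTER_CUBIC)
a=np.vstack([np.hstack([crop(s,180,150,100,75),crop(d,280,305,120,90)]),np.hstack([crop(s,240,225,100,75),crop(d,310,200,120,90)])])
cv2.imwrite('pics/crop0.png',a)
```

```text
(no output)
```

View pics/crop0.png

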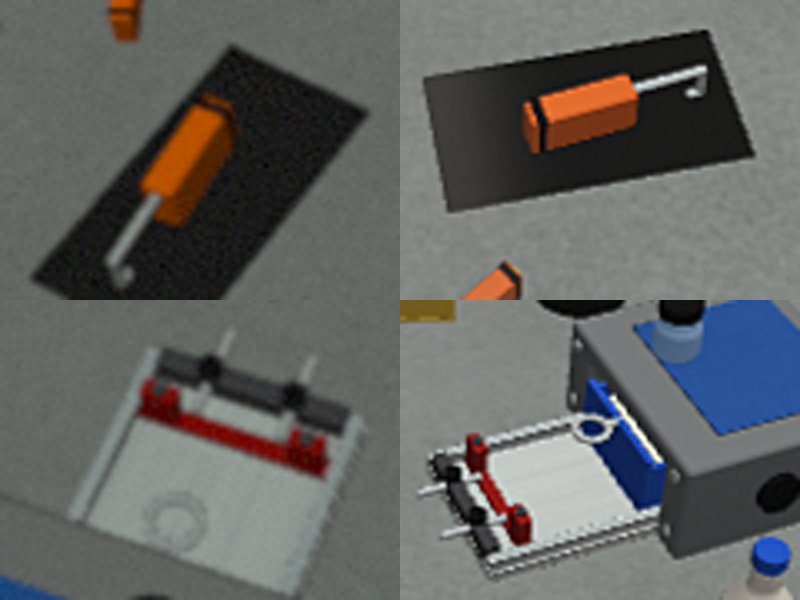

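```bash
cat >> h.py <<'E'
def box(x0,x1,y0,y1,z0,z1): return np.array([[x,y,z] for x in(x0,x1) for y in(y0,y1) for z in(z0,z1)],float)
HOOK=[box(-.045,.045,-.013,.013,0,.042),box(.045,.109,-.004,.004,.030,.038),box(.101,.109,-.004,.004,.002,.038),box(.093,.109,-.004,.004,.002,.010)]
def T(x,y,th,P,z0=0):
    c,s=np.cos(th),np.sin(th);return np.c_[x+c*P[:,0]-s*P[:,1],y+s*P[:,0]+c*P[:,1],P[:,2]+z0]
def render(p,parts,S=4):
    m=np.zeros((480*S,640*S),np.uint8)
    for P in parts:
        q=np.array([proj(p,X) for X in P]);h=cv2.convexHull(np.round((q+.5)*S).astype(np.int32))
        cv2.fillConvexPoly(m,h,255)
    return cv2.resize(m,(640,480),interpolation=cv2.INTER_AREA)/255.
def fit(views,parts,x0,z0=0):
    from scipy.optimize import minimize
    def c(v):
        return sum(np.abs(render(p,[T(v[0],v[1],v[2],P,z0) for P in parts])-m).sum() for p,m in views)
    best=None
    r=minimize(c,x0,method='Nelder-Mead',options=dict(initial_simplex=np.array([x0,np.add(x0,[.01,0,0]),np.add(x0,[0,.01,0]),np.add(x0,[0,0,.15])]),xatol=1e-4,fatol=.5))
    return r.x,r.fun
E
python3 - <<'E'
from rig import *
from h import *
s=get_image('scene');d=get_image('side')
pickle.dump((s,d),open('sd.pkl','wb'))
out={}
for t in['hook','tray','unit','stop','mat']:
    for n,p in(('scene',s),('side',d)):
        for r in silhouettes(t,p):
            print(t,n,round(r['confidence'],2),np.round(r['box']),r['pixels'].sum())
            out.setdefault((t,n),[]).append(r)
pickle.dump(out,open('sil.pkl','wb'))
# mat
for u,v in[(287.2,327.8),(373,314),(386.2,351.5),(294.4,368.6)]: print(at(d,u,v,.004))
mc=lambda u,v:(180+u/4,150+v/4)
for u,v in[(232,45),(368,113),(32,278)]: print(at(s,*mc(u,v),.004))
E
```

```text
hook scene 0.79 [225. 197.  33.  45.] 444
hook scene 0.67 [282. 122.  69.  25.] 979
hook scene 0.62 [214. 145.   8.  36.] 187
hook side 0.87 [299. 403.  38.  35.] 387
hook side 0.67 [220. 367.  74.  53.] 1422
hook side 0.59 [345. 337.  57.  30.] 666
hook side 0.22 [375. 426.  75.  16.] 689
tray side 0.84 [376. 244.  23.  40.] 544
unit scene 0.71 [260. 321. 141. 167.] 12800
unit scene 0.51 [185. 249.  33.  49.] 1101
unit side 0.57 [391. 235. 140.  91.] 6349
unit side 0.55 [335. 339.  97.  55.] 2961
stop scene 0.58 [303. 252.  55.  34.] 965
stop side 0.9 [337. 260.  27.  35.] 491
mat scene 0.78 [229. 202.  89.  77.] 2669
mat side 0.76 [337. 339.  97.  52.] 2990
[ 0.38876554 -0.27295707  0.004     ]
[ 0.63697949 -0.2656957   0.004     ]
[ 0.6394133  -0.39269557  0.004     ]
[ 0.3922303  -0.40299774  0.004     ]
[ 0.39304874 -0.39567183  0.004     ]
[ 0.38996189 -0.26911551  0.004     ]
[ 0.63953925 -0.38491331  0.004     ]
```

Run:
```python
from h import *
s,d=pickle.load(open('sd.pkl','rb'));o=pickle.load(open('sil.pkl','rb'))
ms=o['hook','scene'][0]['pixels'].astype(float);md=o['hook','side'][2]['pixels'].astype(float)
for V in([(s,ms),(d,md)],[(s,ms)],[(d,md)]): print(fit(V,HOOK,[.5,-.33,0.05],.004))
mm=[box(-.125,.125,-.065,.065,0,.004)]
print('mat',fit([(s,o['mat','scene'][0]['pixels']*1.),(d,o['mat','side'][0]['pixels']*1.)],mm,[.514,-.332,.03]))
un=[box(0,.22,-.12,.12,0,.115),box(-.17,0,-.08,.08,0,.026)]
for V in([(s,o['unit','scene'][0]['pixels']*1.),(d,o['unit','side'][0]['pixels']*1.)],): print('unit',fit(V,un,[.62,0,.1]))
# ring centre
r=np.array
print('ring scene',at(s,240+175/4,225+(520-300)/4,.078),'side',at(d,310+(594-400)/3.333,200+(428-300)/3.333,.078))
```

```text
(array([ 0.50689571, -0.34388431,  0.15545555]), np.float64(225.12549019607843))
(array([ 0.50609708, -0.34333826,  0.1827504 ]), np.float64(128.51764705882354))
(array([ 0.50653544, -0.34347275,  0.14737954]), np.float64(88.37254901960785))
mat (array([ 0.51244251, -0.33048387,  0.03043241]), np.float64(1376.9960784313726))
unit (array([ 0.70663994, -0.01759039,  0.20507753]), np.float64(3510.2705882352943))
ring scene [ 0.67374664 -0.02410757  0.078     ] side [ 0.6779618  -0.02804134  0.078     ]
```

The fit with the listed dimensions agrees in both views: the mat hook is at about (0.506, -0.343), yaw 9°. Now I'll move above it, with the camera on the prong side.

```bash
python3 -m crank '{"slide":[[-0.033,-0.038,0],[-0.065,-0.075,0],[-0.098,-0.113,0],[-0.13,-0.15,0],[-0.163,-0.188,0],[-0.195,-0.225,0],[-0.228,-0.262,0],[-0.26,-0.30,0]],"roll":[0.14,0.29,0.44,0.59,0.74,0.89,1.04,1.19],"grip":[0.085,0.085,0.085,0.085,0.085,0.085,0.085,0.085]}'
python3 - <<'E'
from rig import *; import numpy as np
o=observe(); R=np.array(o['tool_rot']);p=np.array(o['position'])
print(p,o['q'],o['ft_force']);print(R.T@(np.array([.506,-.343,.2])-p), np.degrees(np.arctan2(R[1,0],R[0,0])))
E
```

```text
time_s: 1.55
position: [0.3336, 0.136, 0.2317]
tool_rot: [[-0.001, 1.0, 0.001], [1.0, 0.001, 0.0], [0.0, 0.001, -1.0]]
ft_force: [2.4, 1.3, 0.4]
grip_width: 0.085
[0.33360629 0.13595241 0.23165658] [3.13435405e+00 2.20631352e+00 1.00501458e+02 1.88719039e-03
 7.72223001e+01 3.06965039e+00] [2.43803958 1.30477188 0.40893572]
[-0.47914863  0.17181758  0.03181902] 90.06429079148477
```

```bash
python3 -m crank '{"slide":[[-0.045,0.015,0.004],[-0.09,0.03,0.008],[-0.135,0.045,0.012],[-0.18,0.06,0.016],[-0.225,0.075,0.02],[-0.27,0.09,0.024],[-0.315,0.105,0.028],[-0.36,0.12,0.032]],"roll":[0.145,0.29,0.435,0.58,0.73,0.88,1.03,1.18],"grip":[0.085,0.085,0.085,0.085,0.085,0.085,0.085,0.085]}'
python3 - <<'E'
from rig import *; import numpy as np
o=observe(); R=np.array(o['tool_rot']);p=np.array(o['position'])
print(o['q']);print(R.T@(np.array([.506,-.343,.16])-p), np.degrees(np.arctan2(R[1,0],R[0,0])))
E
```

```text
time_s: 2.35
position: [0.4561, -0.2235, 0.1992]
tool_rot: [[0.924, 0.381, 0.0], [0.381, -0.924, -0.0], [0.0, 0.0, -1.0]]
ft_force: [0.5, 0.4, 0.5]
grip_width: 0.0848
[-3.94820431e+01  1.91576298e+01  8.41053465e+01  5.44401861e-03
  7.67197787e+01  2.81068355e+01]
[0.00054162 0.12949029 0.03925036] 22.40987310878861
```

```bash
python3 -m crank '{"slide":[[0,0.035,0.005],[0,0.07,0.01],[0,0.1,0.015],[0,0.13,0.02],[0,0.13,0.02],[0,0.13,0.02],[0,0.13,0.02],[0,0.13,0.02]],"roll":[0.06,0.12,0.18,0.236,0.236,0.236,0.236,0.236],"grip":[0.085,0.085,0.085,0.085,0.085,0.085,0.085,0.085]}'
python3 - <<'E'
from rig import *; from h import *
p=get_image('wrist');save(p,'w1');pickle.dump(p,open('w1.pkl','wb'));r=silhouettes('hook',p)
pickle.dump(r,open('w1s.pkl','wb'))
print([(x['confidence'],x['box'],x['pixels'].sum()) for x in r])
o=observe(); R=np.array(o['tool_rot']);print(o['position'],np.degrees(np.arctan2(R[1,0],R[0,0])))
E
```

```text
time_s: 3.15
position: [0.5061, -0.3403, 0.1799]
tool_rot: [[0.987, 0.162, 0.0], [0.162, -0.987, -0.0], [0.0, 0.0, -1.0]]
ft_force: [-0.6, 0.1, 0.6]
grip_width: 0.0851
[]
[ 0.50619779 -0.3405926   0.17986571] 9.319724491793531
```

View pics/w1.png

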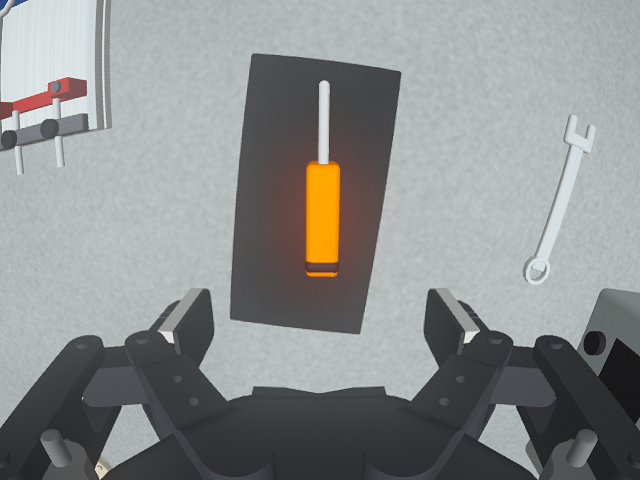

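The wrist view shows the handle upright in the picture, at columns 306-340 and rows 162-277, with the shaft tip at (324,82). The wrench and unit are clear. Next I'll turn those pixels into positions.

```bash
cat >> h.py <<'E'
def wat(p,u,v,z):
    dx,dy=u-p['cx'],v-p['cy'];r=np.hypot(dx,dy);a=r/p['fx']
    d=np.array(p['rotation'])@np.array([np.sin(a)*dx/r,np.sin(a)*dy/r,np.cos(a)]);c=np.array(p['xyz'])
    return c+d*(z-c[2])/d[2]
E
python3 - <<'E'
from rig import *; from h import *
p=pickle.load(open('w1.pkl','rb'))
f=wat(p,323,162,.046);b=wat(p,322,276,.046);t=wat(p,324.3,81,.038)
print(f,b,t,np.linalg.norm(f-b),np.linalg.norm((t-(f+b)/2)[:2]),np.degrees(np.arctan2(*(t-b)[[1,0]])),np.degrees(np.arctan2(*(f-b)[[1,0]])))
print('width',np.linalg.norm(wat(p,306,200,.046)-wat(p,340,200,.046)))
o=observe();R=np.array(o['tool_rot']);print(R.T@((f+b)/2-o['position']))
m=[wat(p,u,v,.004) for u,v in((253,54),(400,72),(360,333),(231,319))];print(m,np.mean(m,0))
# unit rail right outer edge
print(wat(p,110,0,.026),wat(p,111,127,.026),wat(p,56,99,.05))
E
```

```text
[ 0.55286862 -0.33602264  0.046     ] [ 0.46403778 -0.35016496  0.046     ] [ 0.61410599 -0.32693833  0.038     ] 0.0899495543567343 0.10688082662728239 8.798080412222584 9.045864208312675
width 0.02566683989223296
[0.00177323 0.00276678 0.13386774]
[array([ 0.63467392, -0.26240906,  0.004     ]), array([ 0.63996277, -0.38901273,  0.004     ]), array([ 0.39389725, -0.4003745 ,  0.004     ]), array([ 0.38744972, -0.2728013 ,  0.004     ])] [ 0.51399592 -0.3311494   0.004     ]
[ 0.67698572 -0.1221252   0.026     ] [ 0.5588164  -0.14713544  0.026     ] [ 0.58128851 -0.09764309  0.05      ]
```

```bash
python3 -m crank '{"slide":[[0.002,0.003,0.04],[0.002,0.003,0.08],[0.002,0.003,0.11],[0.002,0.003,0.135],[0.002,0.003,0.155],[0.002,0.003,0.167],[0.002,0.003,0.167],[0.002,0.003,0.167]],"roll":[0.006,0.006,0.006,0.006,0.006,0.006,0.006,0.006],"grip":[0.085,0.085,0.085,0.085,0.085,0.085,0.085,0.085]}' && python3 -m crank '{"slide":[[0,0,0],[0,0,0],[0,0,0],[0,0,0],[0,0,0],[0,0,0],[0,0,0],[0,0,0]],"roll":[0,0,0,0,0,0,0,0],"grip":[0.02,0.02,0.02,0.02,0.02,0.02,0.02,0.02]}' 60
```

```text
time_s: 4.05
position: [0.509, -0.3441, 0.0132]
tool_rot: [[0.988, 0.155, 0.001], [0.155, -0.988, -0.001], [0.001, 0.001, -1.0]]
ft_force: [-0.2, 0.0, 0.6]
grip_width: 0.0851
time_s: 4.85
position: [0.5088, -0.344, 0.0128]
tool_rot: [[0.988, 0.155, 0.001], [0.155, -0.988, -0.001], [0.0, 0.001, -1.0]]
ft_force: [0.5, 0.7, 4.5]
grip_width: 0.0252
```

Run:
```python
from rig import *; from h import *
p=get_image('wrist');save(p,'w2');pickle.dump(p,open('w2.pkl','wb'))
o=observe();print(o['ft_force'],o['grip_width'],o['position'])
```

```text
[-0.86970958  0.72405424  5.86984847] 0.025029494835124164 [ 0.50883245 -0.34401627  0.01277893]
```

View pics/w2.png

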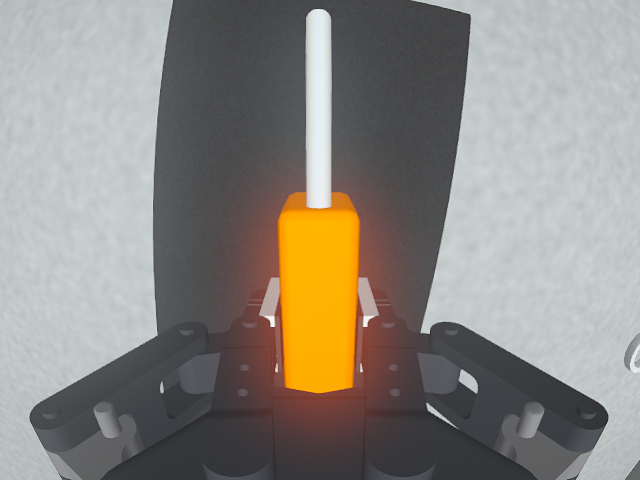

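```bash
python3 - <<'E'
from h import *
s,d=pickle.load(open('sd.pkl','rb'));p=pickle.load(open('w2.pkl','rb'))
print('bottle',at(d,414,322,.0),at(s,188,268,0),'tip',wat(p,318,10,.038))
E
python3 -m crank '{"slide":[[0,0,-0.01],[0,0,-0.03],[0,0,-0.06],[0,0,-0.09],[0,0,-0.12],[0,0,-0.145],[0,0,-0.157],[0,0,-0.157]],"roll":[0,0,0,0,0,0,0,0],"grip":[0.02,0.02,0.02,0.02,0.02,0.02,0.02,0.02]}'
```

```text
bottle [ 0.74539365 -0.30943264  0.        ] [ 0.75634722 -0.28555933  0.        ] tip [ 0.6146691  -0.32715783  0.038     ]
time_s: 5.7
position: [0.5089, -0.3441, 0.1706]
tool_rot: [[0.988, 0.155, 0.002], [0.155, -0.988, -0.002], [0.001, 0.002, -1.0]]
ft_force: [-0.0, 0.0, -1.9]
grip_width: 0.0256
```

```bash
python3 -m crank '{"slide":[[0.009,-0.04,0],[0.018,-0.08,0],[0.027,-0.12,0],[0.036,-0.16,0],[0.045,-0.2,0],[0.054,-0.24,0],[0.06,-0.268,0],[0.063,-0.281,0]],"roll":[-0.01,-0.02,-0.03,-0.04,-0.05,-0.052,-0.052,-0.052],"grip":[0.02,0.02,0.02,0.02,0.02,0.02,0.02,0.02]}'
python3 -m crank '{"slide":[[0,0,0],[0,0,0],[0,0,0],[0,0,0],[0,0,0],[0,0,0],[0,0,0],[0,0,0]],"roll":[0,0,0,0,0,0,0,0],"grip":[0.02,0.02,0.02,0.02,0.02,0.02,0.02,0.02]}'
python3 - <<'E'
from rig import *; from h import *
p=get_image('wrist');save(p,'w3');pickle.dump((p,observe()),open('w3.pkl','wb'))
E
```

```text
time_s: 6.5
position: [0.5265, -0.054, 0.1679]
tool_rot: [[0.978, 0.209, -0.003], [0.209, -0.978, 0.001], [-0.003, -0.002, -1.0]]
ft_force: [0.9, -1.1, -2.0]
grip_width: 0.0251
time_s: 7.3
position: [0.5273, -0.0566, 0.1693]
tool_rot: [[0.979, 0.206, 0.0], [0.206, -0.979, -0.0], [0.0, 0.0, -1.0]]
ft_force: [-0.8, -0.4, -1.4]
grip_width: 0.025
```

View pics/w3.png

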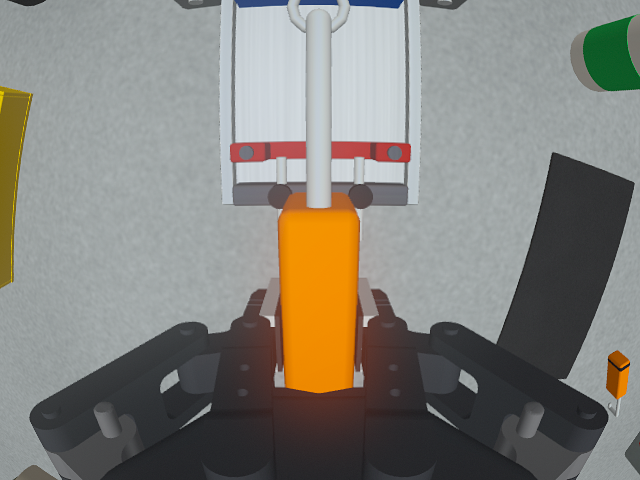

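Run:
```python
from h import *
p,o=pickle.load(open('w3.pkl','rb'))
cv2.imwrite('pics/c3.png',cv2.resize(p['frame'][0:60,260:380,::-1],(800,400),interpolation=cv2.INTER_CUBIC))
for u,v in((226,0),(222,203),(415,0),(420,203)): print(wat(p,u,v,.026))
```

```text
[0.68834331 0.05215725 0.026     ]
[0.52563955 0.02196632 0.026     ]
[ 0.71958559 -0.09368727  0.026     ]
[ 0.55852991 -0.13297203  0.026     ]
```

View pics/c3.png

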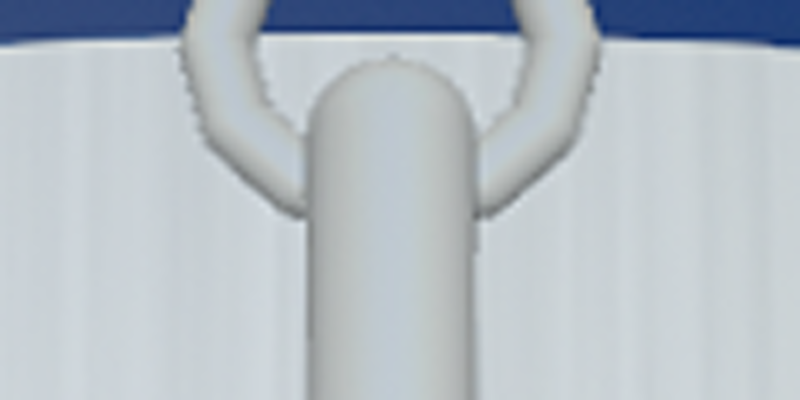

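Run:
```python
from h import *
p,o=pickle.load(open('w3.pkl','rb'))
P=np.array(o['position']);R=np.array(o['tool_rot'])
n=R.T@(wat(p,318.9,34.5,.078)-P);l=R.T@(wat(p,288,6.5,.078)-P);r=R.T@(wat(p,349.7,6.5,.078)-P);c=R.T@(wat(p,318.9,6.5,.078)-P)
hz=P[2]-.0088;t=R.T@(wat(p,318.3,8.5,hz+.034)-P)
print(n,l,r,c,t, P+R@c)
```

```text
[0.13165229 0.00013948 0.09135481] [ 0.15149507 -0.01937692  0.09135529] [0.15154037 0.0195641  0.09135723] [1.51168750e-01 1.24450932e-04 9.13562357e-02] [ 1.07691261e-01 -1.01626388e-04 -2.51921614e-02] [ 0.67525616 -0.02544342  0.078     ]
```

```bash
python3 -m crank '{"slide":[[0.012,0,0.01],[0.024,0,0.02],[0.036,0,0.03],[0.046,0,0.04],[0.051,0,0.05],[0.051,0,0.058],[0.051,0,0.06],[0.051,0,0.06]],"roll":[0,0,0,0,0,0,0,0],"grip":[0.02,0.02,0.02,0.02,0.02,0.02,0.02,0.02]}'
python3 - <<'E'
from rig import *; from h import *
a=[]
for n in('wrist','side','scene'):
    p=get_image(n);save(p,n+'4');pickle.dump((p,observe()),open(n+'4.pkl','wb'))
    x,y={'wrist':(250,0),'side':(320,190),'scene':(245,225)}[n]
    a.append(cv2.resize(p['frame'][y:y+90,x:x+120,::-1],(400,300),interpolation=cv2.INTER_CUBIC))
cv2.imwrite('pics/c4.png',np.vstack([np.hstack(a[:2]),np.hstack([a[2],a[2]*0])]))
o=observe();print(o['position'],o['ft_force'])
E
```

```text
time_s: 8.15
position: [0.5769, -0.046, 0.1091]
tool_rot: [[0.979, 0.206, -0.001], [0.206, -0.979, 0.0], [-0.001, -0.0, -1.0]]
ft_force: [0.8, -0.0, -1.1]
grip_width: 0.0252
[ 0.57725855 -0.04609184  0.10993627] [ 0.49037546 -0.01495535 -1.68770812]
```

View pics/c4.png

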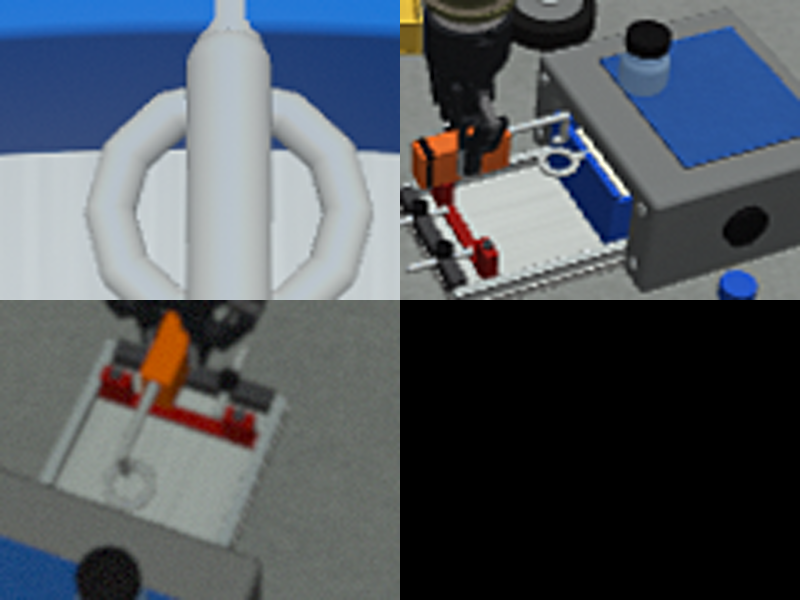

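Run:
```python
from h import *
p,o=pickle.load(open('wrist4.pkl','rb'))
P=np.array(o['position']);R=np.array(o['tool_rot'])
f=lambda u,v,z:R.T@(wat(p,u,v,z)-P)
hz=P[2]-.0088
print(hz,P,'far',f(318.9,26,.078),'L',f(275.8,64.5,.078),'R',f(361.9,64.5,.078),'tip',f(318.5,8,hz+.034))
s,_=pickle.load(open('scene4.pkl','rb'));d,_=pickle.load(open('side4.pkl','rb'))
u=R[:,0]; 
for n,q,x,y,cc in(('scene',s,245,225,(128,484-300)),('side',d,320,190,(560-400,161))):
    print(n,at(q,x+cc[0]/3.333,y+cc[1]/3.333,.078))
print(at(s,245+125/3.333,225+(462-300)/3.333,hz+.036), P+u*.109)
```

```text
0.10078388489551726 [ 0.57706473 -0.04607211  0.10958388] far [ 1.18680949e-01 -6.18353131e-05  3.16067654e-02] L [ 0.0998367  -0.01997345  0.03160059] R [0.09988279 0.01983947 0.03160568] tip [ 0.10752265 -0.00019009 -0.02517929]
scene [ 0.67466283 -0.02450894  0.078     ]
side [ 0.67745114 -0.02748388  0.078     ]
[ 0.68223889 -0.01741911  0.13678388] [ 0.68372376 -0.02360322  0.10960491]
```

```bash
python3 -m crank '{"slide":[[-0.001,0,0.006],[-0.001,0,0.012],[-0.001,0,0.015],[-0.001,0,0.017],[-0.001,0,0.018],[-0.001,0,0.019],[-0.001,0,0.02],[-0.001,0,0.021]],"roll":[0,0,0,0,0,0,0,0],"grip":[0.02,0.02,0.02,0.02,0.02,0.02,0.02,0.02]}'
python3 -m crank '{"slide":[[0,0,0.001],[0,0,0.002],[0,0,0.003],[0,0,0.005],[0,0,0.007],[0,0,0.01],[0,0,0.011],[0,0,0.012]],"roll":[0,0,0,0,0,0,0,0],"grip":[0.02,0.02,0.02,0.02,0.02,0.02,0.02,0.02]}'
```

```text
time_s: 9.1
position: [0.5763, -0.0462, 0.0883]
tool_rot: [[0.978, 0.206, 0.0], [0.206, -0.978, -0.0], [0.0, 0.0, -1.0]]
ft_force: [0.8, -0.6, -1.2]
grip_width: 0.0251
time_s: 9.9
position: [0.5762, -0.0462, 0.0761]
tool_rot: [[0.978, 0.206, -0.0], [0.206, -0.978, 0.0], [-0.0, -0.0, -1.0]]
ft_force: [0.8, -0.6, -1.9]
grip_width: 0.0256
```

```bash
python3 -m crank '{"slide":[[0,0,0.002],[0,0,0.004],[0,0,0.006],[0,0,0.008],[0,0,0.009],[0,0,0.009],[0,0,0.009],[0,0,0.009]],"roll":[0,0,0,0,0,0,0,0],"grip":[0.02,0.02,0.02,0.02,0.02,0.02,0.02,0.02]}'
python3 - <<'E'
from rig import *; from h import *
a=[]
for n in('wrist','side'):
    p=get_image(n);save(p,n+'5');pickle.dump((p,observe()),open(n+'5.pkl','wb'))
    x,y={'wrist':(250,0),'side':(320,190),'scene':(245,225)}[n]
    a.append(cv2.resize(p['frame'][y:y+90,x:x+120,::-1],(400,300),interpolation=cv2.INTER_CUBIC))
cv2.imwrite('pics/c5.png',np.hstack(a[:2]))
o=observe();print(o['position'],o['ft_force'])
E
```

```text
time_s: 10.7
position: [0.5763, -0.0462, 0.0674]
tool_rot: [[0.978, 0.206, 0.0], [0.206, -0.978, -0.0], [0.0, 0.0, -1.0]]
ft_force: [-0.4, -0.2, -1.3]
grip_width: 0.0252
[ 0.57625264 -0.04616992  0.06739814] [-0.17704726 -0.68558248 -0.48457754]
```

View pics/c5.png

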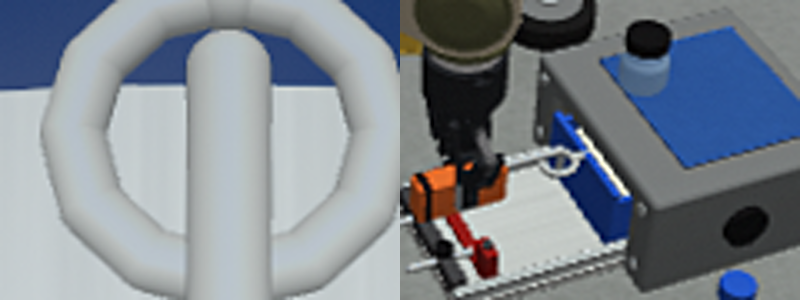

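Run:
```python
from h import *
p,o=pickle.load(open('w3.pkl','rb'))
P=np.array(o['position']);R=np.array(o['tool_rot'])
f=lambda u,v,z:R.T@(wat(p,u,v,z)-P)
cv2.imwrite('pics/c3b.png',cv2.resize(p['frame'][130:220,210:430,::-1],(800,327),interpolation=cv2.INTER_CUBIC))
for u,v,z in((246,144,.05),(395,144,.05),(246,161,.05),(300,142,.02),(300,158,.02),(250,204,.026),(318,34.5,.078)): print(u,v,f(u,v,z))
```

```text
246 144 [ 0.06121295 -0.05133399  0.11934714]
395 144 [0.06140243 0.05411304 0.11935237]
246 161 [ 0.04904932 -0.05159639  0.11934624]
300 142 [ 0.06151066 -0.01447755  0.14934898]
300 158 [ 0.04890481 -0.01453531  0.14934806]
250 204 [ 0.01347061 -0.05418099  0.14334352]
318 34.5 [ 0.13165188 -0.00042178  0.09135479]
```

View pics/c3b.png

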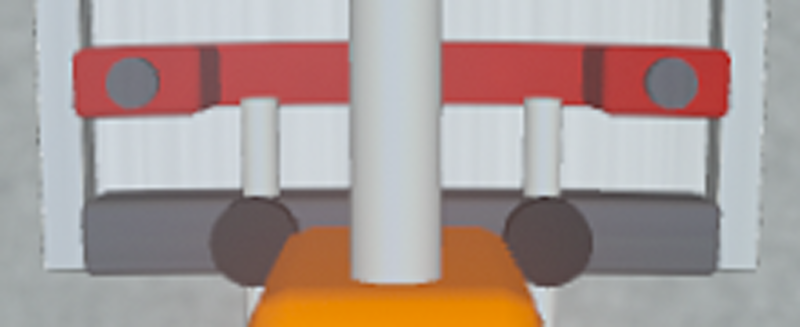

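```bash
python3 -m crank '{"slide":[[-0.002,0,0],[-0.004,0,0],[-0.006,0,0],[-0.008,0,0],[-0.009,0,0],[-0.01,0,0],[-0.011,0,0],[-0.012,0,0]],"roll":[0,0,0,0,0,0,0,0],"grip":[0.02,0.02,0.02,0.02,0.02,0.02,0.02,0.02]}' 100
python3 -m crank '{"slide":[[-0.001,0,0],[-0.002,0,0],[-0.003,0,0],[-0.004,0,0],[-0.005,0,0],[-0.006,0,0],[-0.007,0,0],[-0.008,0,0]],"roll":[0,0,0,0,0,0,0,0],"grip":[0.02,0.02,0.02,0.02,0.02,0.02,0.02,0.02]}'
```

```text
time_s: 11.6
position: [0.5648, -0.0486, 0.0674]
tool_rot: [[0.978, 0.206, 0.001], [0.206, -0.979, 0.0], [0.001, 0.0, -1.0]]
ft_force: [3.2, 0.7, -2.8]
grip_width: 0.0247
time_s: 12.4
position: [0.5566, -0.0503, 0.0674]
tool_rot: [[0.978, 0.206, 0.0], [0.206, -0.978, -0.0], [0.0, 0.0, -1.0]]
ft_force: [3.2, 0.8, -2.1]
grip_width: 0.0247
```

```bash
for i in 1 ; do python3 -m crank '{"slide":[[-0.002,0,0],[-0.004,0,0],[-0.0065,0,0],[-0.009,0,0],[-0.0115,0,0],[-0.014,0,0],[-0.0165,0,0],[-0.019,0,0]],"roll":[0,0,0,0,0,0,0,0],"grip":[0.02,0.02,0.02,0.02,0.02,0.02,0.02,0.02]}'; done
python3 - <<'E'
from rig import *; from h import *
a=[]
for n in('wrist','side'):
    p=get_image(n);save(p,n+'6');pickle.dump((p,observe()),open(n+'6.pkl','wb'))
    x,y={'wrist':(250,0),'side':(320,190),'scene':(245,225)}[n]
    a.append(cv2.resize(p['frame'][y:y+90,x:x+120,::-1],(400,300),interpolation=cv2.INTER_CUBIC))
cv2.imwrite('pics/c6.png',np.hstack(a[:2]))
o=observe();print(o['position'],o['ft_force'])
E
```

```text
time_s: 13.2
position: [0.5379, -0.0542, 0.0673]
tool_rot: [[0.978, 0.206, 0.0], [0.206, -0.978, 0.0], [0.0, -0.0, -1.0]]
ft_force: [3.6, 0.7, -0.9]
grip_width: 0.025
[ 0.53757937 -0.05425522  0.06732416] [ 0.52565268  0.00271477 -1.14708091]
```

View pics/c6.png

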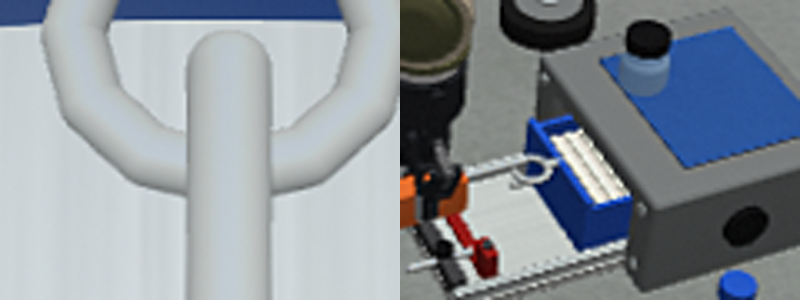

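The hook is holding the ring and the tray is following, at about 3.5 N. Now I'll work out the distance left to the stop.

```bash
cat > rem.py <<'E'
from h import *
p,o=pickle.load(open('w3.pkl','rb'));P=np.array(o['position']);R=np.array(o['tool_rot']);S=P+R@[.062,0,0]
print('stop face',S)
p,o=pickle.load(open('wrist6.pkl','rb'));P=np.array(o['position']);R=np.array(o['tool_rot'])
c=R.T@(wat(p,318.5,57.5,.078)-P);print('near edge',c)
print('remaining',c[0]+.046-(R.T@(S-P))[0], 'eye-prong',c[0]+.020-.105)
E
python3 rem.py
```

```text
stop face [ 0.58797263 -0.04371511  0.16934973]
near edge [ 9.43945014e-02 -5.79916681e-05 -1.07016171e-02]
remaining 0.0888805866872378 eye-prong 0.009394501405671662
```

```bash
for i in 1; do
python3 -m crank '{"slide":[[-0.002,0,0],[-0.004,0,0],[-0.007,0,0],[-0.01,0,0],[-0.013,0,0],[-0.016,0,0],[-0.019,0,0],[-0.022,0,0]],"roll":[0,0,0,0,0,0,0,0],"grip":[0.02,0.02,0.02,0.02,0.02,0.02,0.02,0.02]}'
python3 -m crank '{"slide":[[-0.003,0,0],[-0.006,0,0],[-0.009,0,0],[-0.012,0,0],[-0.015,0,0],[-0.018,0,0],[-0.021,0,0],[-0.024,0,0]],"roll":[0,0,0,0,0,0,0,0],"grip":[0.02,0.02,0.02,0.02,0.02,0.02,0.02,0.02]}'
python3 -m crank '{"slide":[[-0.003,0,0],[-0.006,0,0],[-0.009,0,0],[-0.012,0,0],[-0.014,0,0],[-0.016,0,0],[-0.018,0,0],[-0.02,0,0]],"roll":[0,0,0,0,0,0,0,0],"grip":[0.02,0.02,0.02,0.02,0.02,0.02,0.02,0.02]}'
done
python3 - <<'E'
from rig import *; from h import *
a=[]
for n in('wrist','side'):
    p=get_image(n);save(p,n+'7');pickle.dump((p,observe()),open(n+'7.pkl','wb'))
    x,y={'wrist':(190,0),'side':(300,190),'scene':(245,225)}[n]
    h=np.array([190,253]) if n=='wrist' else (90,120)
    a.append(cv2.resize(p['frame'][y:y+int(h[0]),x:x+int(h[1]),::-1],(400,300),interpolation=cv2.INTER_CUBIC))
cv2.imwrite('pics/c7.png',np.hstack(a[:2]))
o=observe();print(o['position'],o['ft_force'])
E
```

```text
time_s: 14.1
position: [0.5163, -0.0588, 0.0673]
tool_rot: [[0.978, 0.206, 0.0], [0.206, -0.978, -0.0], [0.0, 0.0, -1.0]]
ft_force: [3.7, 1.0, -2.0]
grip_width: 0.0246
time_s: 14.9
position: [0.4928, -0.0638, 0.0673]
tool_rot: [[0.978, 0.206, 0.0], [0.206, -0.978, -0.0], [0.0, 0.0, -1.0]]
ft_force: [4.6, 0.4, -1.9]
grip_width: 0.0246
time_s: 15.7
position: [0.4734, -0.0679, 0.0673]
tool_rot: [[0.978, 0.206, 0.0], [0.206, -0.978, -0.0], [0.0, 0.0, -1.0]]
ft_force: [4.1, 1.2, -2.0]
grip_width: 0.0246
[ 0.47310872 -0.06784928  0.06730916] [ 2.57454254  0.33945471 -1.2257777 ]
```

View pics/c7.png

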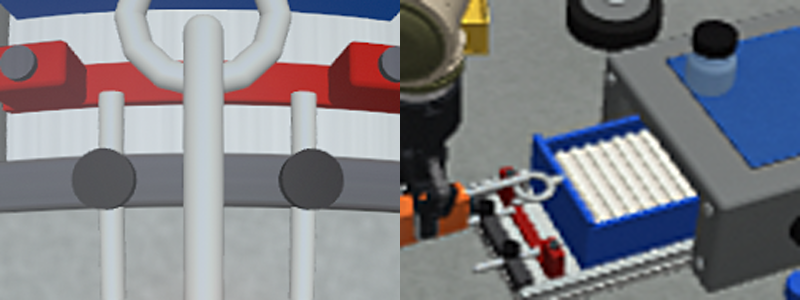

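About 23 mm left, and the gap to the bar shows in both crops. I'll slow down.

```bash
python3 -m crank '{"slide":[[-0.002,0,0],[-0.004,0,0],[-0.006,0,0],[-0.008,0,0],[-0.0095,0,0],[-0.0105,0,0],[-0.0115,0,0],[-0.0125,0,0]],"roll":[0,0,0,0,0,0,0,0],"grip":[0.02,0.02,0.02,0.02,0.02,0.02,0.02,0.02]}'
python3 -m crank '{"slide":[[-0.0006,0,0],[-0.0012,0,0],[-0.0018,0,0],[-0.0024,0,0],[-0.003,0,0],[-0.0036,0,0],[-0.0042,0,0],[-0.0048,0,0]],"roll":[0,0,0,0,0,0,0,0],"grip":[0.02,0.02,0.02,0.02,0.02,0.02,0.02,0.02]}'
python3 - <<'E'
from rig import *; from h import *
p=get_image('wrist');save(p,'w8');o=observe();print(o['position'],o['ft_force'])
cv2.imwrite('pics/c8.png',cv2.resize(p['frame'][0:120,190:450,::-1],(780,360),interpolation=cv2.INTER_CUBIC))
E
```

```text
time_s: 16.6
position: [0.4612, -0.0704, 0.0673]
tool_rot: [[0.978, 0.206, -0.0], [0.206, -0.978, -0.0], [-0.0, 0.0, -1.0]]
ft_force: [3.5, 0.4, -1.9]
grip_width: 0.0244
time_s: 17.4
position: [0.4565, -0.0714, 0.0673]
tool_rot: [[0.978, 0.206, -0.0], [0.206, -0.978, 0.0], [-0.0, -0.0, -1.0]]
ft_force: [3.5, 0.4, -1.7]
grip_width: 0.0249
[ 0.45641401 -0.07143151  0.06732597] [ 3.67547113  0.80194561 -1.40868481]
```

View pics/c8.png

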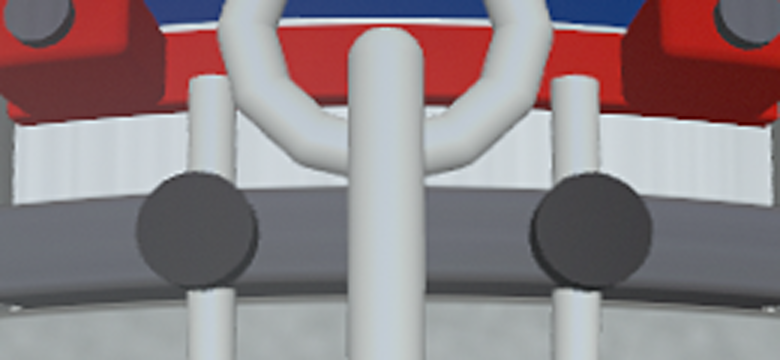

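```bash
python3 -m crank '{"slide":[[-0.0003,0,0],[-0.0006,0,0],[-0.0009,0,0],[-0.0012,0,0],[-0.0015,0,0],[-0.0018,0,0],[-0.0021,0,0],[-0.0024,0,0]],"roll":[0,0,0,0,0,0,0,0],"grip":[0.02,0.02,0.02,0.02,0.02,0.02,0.02,0.02]}'
```

```text
time_s: 18.25
position: [0.4542, -0.0719, 0.0673]
tool_rot: [[0.979, 0.206, -0.0], [0.206, -0.979, -0.0], [-0.0, 0.0, -1.0]]
ft_force: [3.6, 0.8, -1.7]
grip_width: 0.0245
```

```bash
python3 -m crank '{"slide":[[-0.0002,0,0],[-0.0004,0,0],[-0.0006,0,0],[-0.0008,0,0],[-0.001,0,0],[-0.0012,0,0],[-0.0014,0,0],[-0.0016,0,0]],"roll":[0,0,0,0,0,0,0,0],"grip":[0.02,0.02,0.02,0.02,0.02,0.02,0.02,0.02]}'
```

```text
time_s: 19.05
position: [0.4529, -0.0723, 0.0674]
tool_rot: [[0.979, 0.206, 0.001], [0.206, -0.979, -0.0], [0.001, 0.0, -1.0]]
ft_force: [6.1, 1.3, -2.9]
grip_width: 0.0251
```

```bash
python3 -m crank '{"slide":[[0,0,0],[0,0,0],[0,0,0],[0,0,0],[0,0,0],[0,0,0],[0,0,0],[0,0,0]],"roll":[0,0,0,0,0,0,0,0],"grip":[0.02,0.02,0.02,0.02,0.02,0.02,0.02,0.02]}'
python3 - <<'E'
from rig import *; from h import *
for i in range(3):
    p=get_image('wrist');o=observe();print(o['position'],o['ft_force'])
save(p,'w9')
cv2.imwrite('pics/c9.png',cv2.resize(p['frame'][0:120,190:450,::-1],(780,360),interpolation=cv2.INTER_CUBIC))
E
```

```text
time_s: 19.85
position: [0.4529, -0.0723, 0.0674]
tool_rot: [[0.979, 0.206, 0.001], [0.206, -0.979, -0.0], [0.001, 0.0, -1.0]]
ft_force: [4.7, 1.5, -2.8]
grip_width: 0.0249
[ 0.45286463 -0.0722767   0.06734456] [ 4.72076822  0.66543012 -2.61303811]
[ 0.45287491 -0.07228498  0.06735837] [ 5.82820911  0.31109567 -2.71844261]
[ 0.45286711 -0.07228765  0.06735888] [ 5.54246961  1.69254651 -3.11534957]
```

View pics/c9.png

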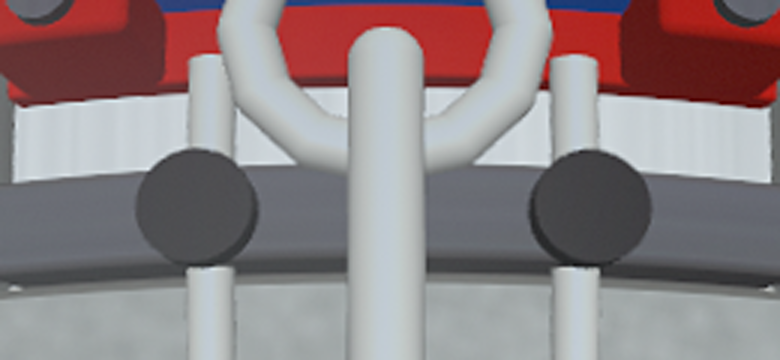

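```bash
python3 -m crank '{"slide":[[-0.0001,0,0],[-0.0002,0,0],[-0.0003,0,0],[-0.0004,0,0],[-0.0005,0,0],[-0.0005,0,0],[-0.0005,0,0],[-0.0005,0,0]],"roll":[0,0,0,0,0,0,0,0],"grip":[0.02,0.02,0.02,0.02,0.02,0.02,0.02,0.02]}'
```

```text
time_s: 20.8
position: [0.4527, -0.0724, 0.0674]
tool_rot: [[0.979, 0.206, 0.001], [0.206, -0.979, -0.0], [0.001, 0.0, -1.0]]
ft_force: [6.8, 1.4, -4.0]
grip_width: 0.0243
```

```bash
python3 -m crank '{"slide":[[-0.0001,0,0],[-0.0002,0,0],[-0.0003,0,0],[-0.0004,0,0],[-0.0005,0,0],[-0.0005,0,0],[-0.0005,0,0],[-0.0005,0,0]],"roll":[0,0,0,0,0,0,0,0],"grip":[0.02,0.02,0.02,0.02,0.02,0.02,0.02,0.02]}'
```

```text
time_s: 21.6
position: [0.4527, -0.0725, 0.0674]
tool_rot: [[0.979, 0.206, 0.002], [0.206, -0.979, -0.0], [0.002, 0.001, -1.0]]
ft_force: [8.6, 2.5, -4.9]
grip_width: 0.0248
```

```bash
python3 -m crank '{"slide":[[-0.0001,0,0],[-0.0002,0,0],[-0.0003,0,0],[-0.0004,0,0],[-0.0005,0,0],[-0.0006,0,0],[-0.0007,0,0],[-0.0008,0,0]],"roll":[0,0,0,0,0,0,0,0],"grip":[0.02,0.02,0.02,0.02,0.02,0.02,0.02,0.02]}'
python3 - <<'E'
from rig import *; from h import *
for i in range(4):
    p=get_image('side');o=observe();print(o['position'],o['ft_force'],o['tool_rot'][2])
save(p,'s10')
cv2.imwrite('pics/c10.png',cv2.resize(p['frame'][190:280,300:420,::-1],(780,585),interpolation=cv2.INTER_CUBIC))
E
```

```text
time_s: 22.4
position: [0.4526, -0.0726, 0.0675]
tool_rot: [[0.978, 0.206, 0.004], [0.206, -0.978, -0.0], [0.004, 0.001, -1.0]]
ft_force: [12.5, 4.7, -6.6]
grip_width: 0.0247
[ 0.45261728 -0.07260602  0.06750575] [13.87133098  5.10181894 -5.61037734] [ 0.00388843  0.00106421 -0.99999187]
[ 0.45261974 -0.07260281  0.06750461] [13.70550343  5.23628123 -6.52042123] [ 0.00387119  0.00106616 -0.99999194]
[ 0.45263528 -0.07261104  0.06750719] [12.99429673  4.37706813 -6.81882196] [ 0.00391026  0.0010897  -0.99999176]
[ 0.45262738 -0.07260177  0.06749925] [12.62369368  4.39163044 -6.47820368] [ 0.0038455   0.001048   -0.99999206]
```

View pics/c10.png

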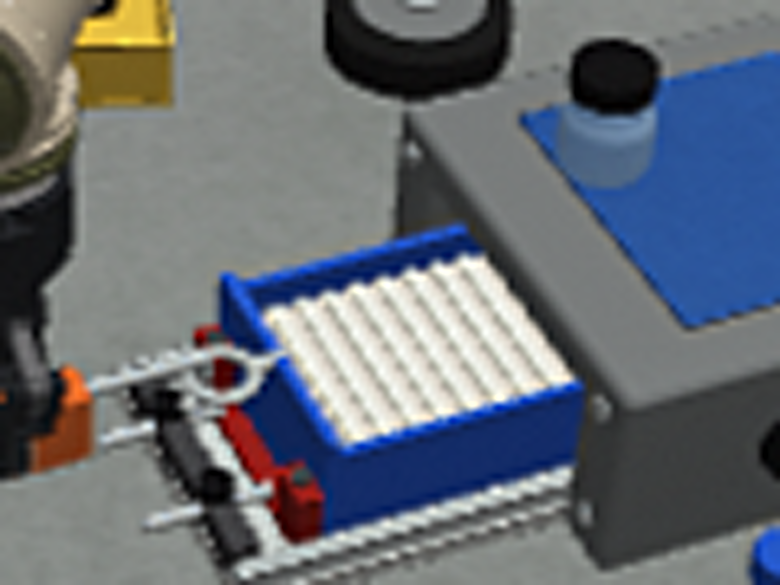

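Stop contact is clear: the TCP has stalled while the force rises to about 13.5 N against 3.7 N of sliding friction. I'll hold briefly, then ease off.

```bash
python3 -m crank '{"slide":[[0,0,0],[0,0,0],[0,0,0],[0,0,0],[0.0005,0,0],[0.001,0,0],[0.0015,0,0],[0.002,0,0]],"roll":[0,0,0,0,0,0,0,0],"grip":[0.02,0.02,0.02,0.02,0.02,0.02,0.02,0.02]}'
python3 -m crank '{"slide":[[0.0005,0,0],[0.001,0,0],[0.002,0,0],[0.003,0,0],[0.004,0,0],[0.005,0,0],[0.006,0,0],[0.007,0,0]],"roll":[0,0,0,0,0,0,0,0],"grip":[0.02,0.02,0.02,0.02,0.02,0.02,0.02,0.02]}'
python3 - <<'E'
from rig import *; from h import *
p=get_image('wrist');o=observe();print(o['position'],o['ft_force']);save(p,'w11');pickle.dump((p,o),open('w11.pkl','wb'))
cv2.imwrite('pics/c11.png',cv2.resize(p['frame'][0:120,190:450,::-1],(780,360),interpolation=cv2.INTER_CUBIC))
E
```

```text
time_s: 23.4
position: [0.4529, -0.0723, 0.0673]
tool_rot: [[0.978, 0.206, -0.0], [0.206, -0.978, -0.0], [-0.0, 0.0, -1.0]]
ft_force: [2.3, 0.1, -1.2]
grip_width: 0.0245
time_s: 24.2
position: [0.4597, -0.0707, 0.0673]
tool_rot: [[0.978, 0.206, -0.0], [0.206, -0.978, -0.0], [-0.0, -0.0, -1.0]]
ft_force: [-0.8, -0.3, -1.9]
grip_width: 0.0247
[ 0.45988549 -0.07072771  0.06731904] [ 0.44672079 -0.40212642 -2.12658844]
```

View pics/c11.png

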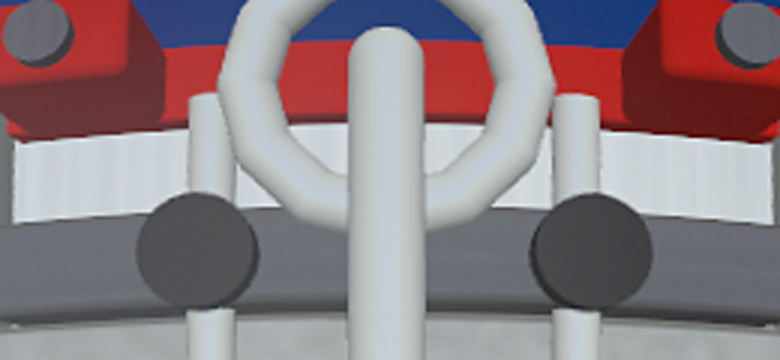

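Run:
```python
from h import *
p,o=pickle.load(open('w11.pkl','rb'));P=np.array(o['position']);R=np.array(o['tool_rot'])
c=R.T@(wat(p,318.5,76.5,.078)-P);print(c, 'eye x',c[0]+.02,'tip', R.T@(wat(p,318.5,9,P[2]-.0088+.034)-P))
print('lug faces', [ (R.T@(wat(p,190+u/3,v/3,.050)-P))[0] for u,v in((165,47),(622,45))])
```

```text
[ 0.0869018  -0.00012494 -0.01067453] eye x 0.1069017995647819 tip [ 0.10739011 -0.00013896 -0.02519206]
lug faces [np.float64(0.12071255549938993), np.float64(0.1212957731465572)]
```

```bash
python3 -m crank '{"slide":[[0.001,0,0],[0.002,0,0],[0.003,0,0],[0.004,0,0],[0.005,0,0],[0.006,0,0],[0.007,0,0],[0.007,0,0]],"roll":[0,0,0,0,0,0,0,0],"grip":[0.02,0.02,0.02,0.02,0.02,0.02,0.02,0.02]}'
python3 -m crank '{"slide":[[0,0,-0.001],[0,0,-0.002],[0,0,-0.003],[0,0,-0.004],[0,0,-0.006],[0,0,-0.008],[0,0,-0.01],[0,0,-0.01]],"roll":[0,0,0,0,0,0,0,0],"grip":[0.02,0.02,0.02,0.02,0.02,0.02,0.02,0.02]}'
```

```text
time_s: 25.05
position: [0.4667, -0.0693, 0.0673]
tool_rot: [[0.978, 0.206, 0.0], [0.206, -0.978, -0.0], [0.0, 0.0, -1.0]]
ft_force: [-0.1, -0.4, -1.9]
grip_width: 0.0248
time_s: 25.85
position: [0.4667, -0.0694, 0.0776]
tool_rot: [[0.978, 0.206, 0.001], [0.206, -0.978, -0.0], [0.0, 0.0, -1.0]]
ft_force: [-1.0, 0.6, -1.8]
grip_width: 0.0247
```

No snag, so I'll lift clear of the ring and check the tray.

```bash
python3 -m crank '{"slide":[[0,0,-0.003],[0,0,-0.006],[0,0,-0.01],[0,0,-0.015],[0,0,-0.022],[0,0,-0.03],[0,0,-0.036],[0,0,-0.04]],"roll":[0,0,0,0,0,0,0,0],"grip":[0.02,0.02,0.02,0.02,0.02,0.02,0.02,0.02]}'
python3 -m crank '{"slide":[[-0.01,0,-0.01],[-0.025,0,-0.02],[-0.04,0,-0.035],[-0.055,0,-0.05],[-0.06,0,-0.05],[-0.06,0,-0.05],[-0.06,0,-0.05],[-0.06,0,-0.05]],"roll":[0,0,0,0,0,0,0,0],"grip":[0.02,0.02,0.02,0.02,0.02,0.02,0.02,0.02]}'
python3 - <<'E'
from rig import *; from h import *
a=[]
for n in('wrist','side'):
    p=get_image(n);save(p,n+'12');pickle.dump((p,observe()),open(n+'12.pkl','wb'))
    x,y,h,w={'wrist':(200,0,180,240),'side':(300,190,90,120)}[n]
    a.append(cv2.resize(p['frame'][y:y+h,x:x+w,::-1],(400,300),interpolation=cv2.INTER_CUBIC))
cv2.imwrite('pics/c12.png',np.hstack(a))
o=observe();print(o['position'],o['ft_force'])
E
```

```text
time_s: 26.65
position: [0.4667, -0.0693, 0.1181]
tool_rot: [[0.978, 0.206, 0.001], [0.206, -0.978, -0.0], [0.001, 0.001, -1.0]]
ft_force: [-0.3, 0.4, -1.1]
grip_width: 0.0248
time_s: 27.45
position: [0.408, -0.0815, 0.1667]
tool_rot: [[0.978, 0.207, -0.001], [0.207, -0.978, 0.001], [-0.001, -0.001, -1.0]]
ft_force: [0.4, -0.0, -1.5]
grip_width: 0.025
[ 0.40801034 -0.08156254  0.16685351] [-0.28957015  0.9404116  -1.55372952]
```

View pics/c12.png

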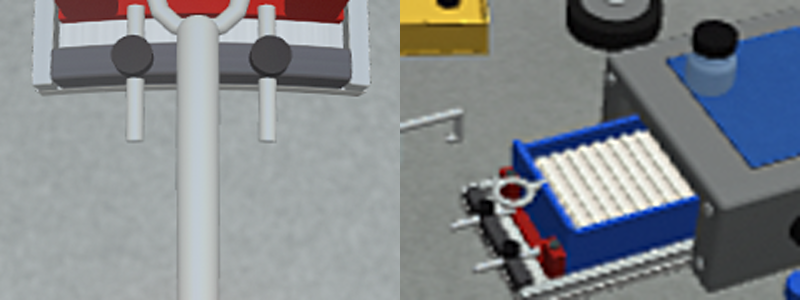

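```bash
python3 -m crank '{"slide":[[0,0.03,0],[0.005,0.07,0],[0.012,0.11,0],[0.02,0.15,0],[0.028,0.19,0],[0.036,0.23,0],[0.042,0.265,0],[0.0445,0.2775,0]],"roll":[0.01,0.02,0.03,0.04,0.05,0.05,0.05,0.05],"grip":[0.02,0.02,0.02,0.02,0.02,0.02,0.02,0.02]}'
python3 -m crank '{"slide":[[0,0,0],[0,0,0.02],[0,0,0.05],[0,0,0.08],[0,0,0.1],[0,0,0.12],[0,0,0.13],[0,0,0.13]],"roll":[0,0,0,0,0,0,0,0],"grip":[0.02,0.02,0.02,0.02,0.02,0.02,0.02,0.02]}'
python3 - <<'E'
from rig import *; from h import *
p=get_image('side');save(p,'s13')
cv2.imwrite('pics/c13.png',cv2.resize(p['frame'][270:390,260:420,::-1],(800,600),interpolation=cv2.INTER_CUBIC))
o=observe();print(o['position'],o['ft_force'])
E
```

```text
time_s: 28.35
position: [0.5093, -0.3469, 0.166]
tool_rot: [[0.988, 0.156, -0.0], [0.156, -0.988, 0.0], [-0.0, -0.0, -1.0]]
ft_force: [0.0, 0.6, -1.7]
grip_width: 0.0248
time_s: 29.15
position: [0.5081, -0.3429, 0.0362]
tool_rot: [[0.987, 0.158, -0.002], [0.158, -0.987, 0.002], [-0.002, -0.002, -1.0]]
ft_force: [0.4, -0.2, -0.9]
grip_width: 0.0247
[ 0.50863312 -0.34347041  0.03741458] [-0.02836898  0.47159367 -1.88155421]
```

View pics/c13.png

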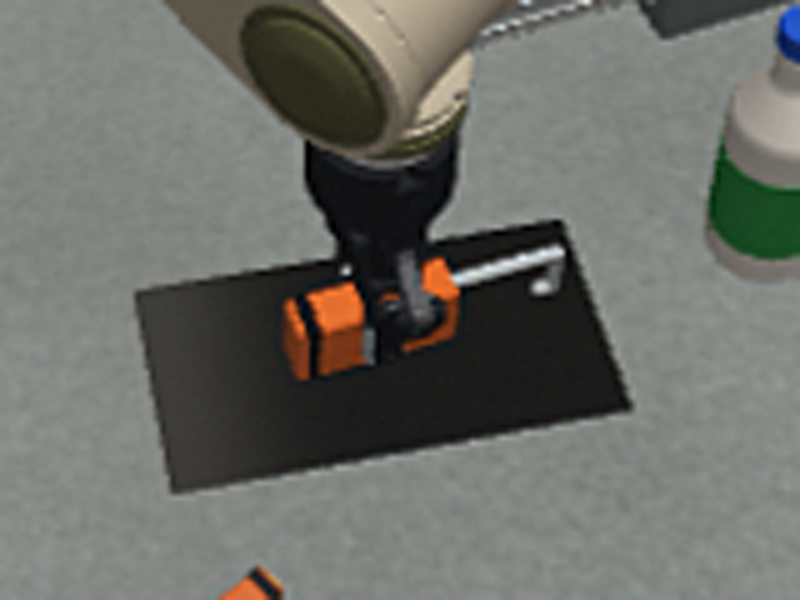

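```bash
python3 -m crank '{"slide":[[0,0,0.008],[0,0,0.014],[0,0,0.018],[0,0,0.02],[0,0,0.021],[0,0,0.022],[0,0,0.0225],[0,0,0.0225]],"roll":[0,0,0,0,0,0,0,0],"grip":[0.02,0.02,0.02,0.02,0.02,0.02,0.02,0.02]}'
```

```text
time_s: 30.0
position: [0.5086, -0.3441, 0.0149]
tool_rot: [[0.988, 0.157, 0.0], [0.157, -0.988, -0.0], [0.0, 0.0, -1.0]]
ft_force: [0.1, -0.3, -1.5]
grip_width: 0.0248
```

```bash
python3 -m crank '{"slide":[[0,0,0.0004],[0,0,0.0008],[0,0,0.0012],[0,0,0.0015],[0,0,0.0018],[0,0,0.002],[0,0,0.0022],[0,0,0.0022]],"roll":[0,0,0,0,0,0,0,0],"grip":[0.02,0.02,0.02,0.02,0.02,0.02,0.02,0.02]}'
```

```text
time_s: 30.8
position: [0.5086, -0.344, 0.0129]
tool_rot: [[0.988, 0.157, 0.0], [0.157, -0.988, -0.0], [0.0, 0.0, -1.0]]
ft_force: [-1.3, 0.8, 2.7]
grip_width: 0.0246
```

```bash
python3 -m crank '{"slide":[[0,0,0],[0,0,0],[0,0,0],[0,0,0],[0,0,0],[0,0,0],[0,0,0],[0,0,0]],"roll":[0,0,0,0,0,0,0,0],"grip":[0.035,0.05,0.07,0.085,0.085,0.085,0.085,0.085]}'
python3 -m crank '{"slide":[[0,0,-0.005],[0,0,-0.015],[0,0,-0.03],[0,0,-0.06],[0,0,-0.1],[0,0,-0.14],[0,0,-0.17],[0,0,-0.17]],"roll":[0,0,0,0,0,0,0,0],"grip":[0.085,0.085,0.085,0.085,0.085,0.085,0.085,0.085]}'
python3 - <<'E'
from rig import *; from h import *
p=get_image('wrist');save(p,'w14');pickle.dump((p,observe()),open('w14.pkl','wb'));o=observe();print(o['ft_force'])
a=[]
for n in('side','scene'):
    q=get_image(n);save(q,n+'14')
    for x,y in ({'side':[(280,300),(310,190)],'scene':[(180,150),(240,225)]}[n]):
        a.append(cv2.resize(q['frame'][y:y+90,x:x+120,::-1],(400,300),interpolation=cv2.INTER_CUBIC))
cv2.imwrite('pics/c14.png',np.vstack([np.hstack(a[:2]),np.hstack(a[2:])]))
E
```

```text
time_s: 31.6
position: [0.5086, -0.344, 0.0126]
tool_rot: [[0.988, 0.157, 0.0], [0.157, -0.988, -0.0], [0.0, 0.0, -1.0]]
ft_force: [-0.7, 0.8, -0.1]
grip_width: 0.0849
time_s: 32.4
position: [0.5098, -0.3451, 0.1884]
tool_rot: [[0.988, 0.157, 0.007], [0.157, -0.988, -0.007], [0.006, 0.008, -1.0]]
ft_force: [-0.7, -0.9, 0.4]
grip_width: 0.085
[ 0.07488531 -0.46913187 -0.0935071 ]
```

View pics/w14.png

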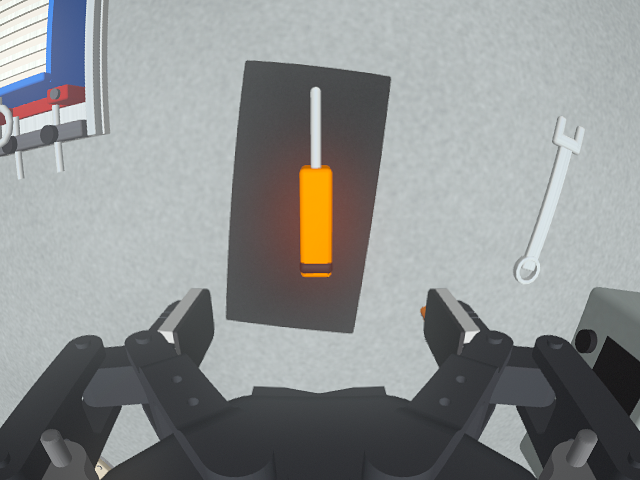

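View pics/c14.png

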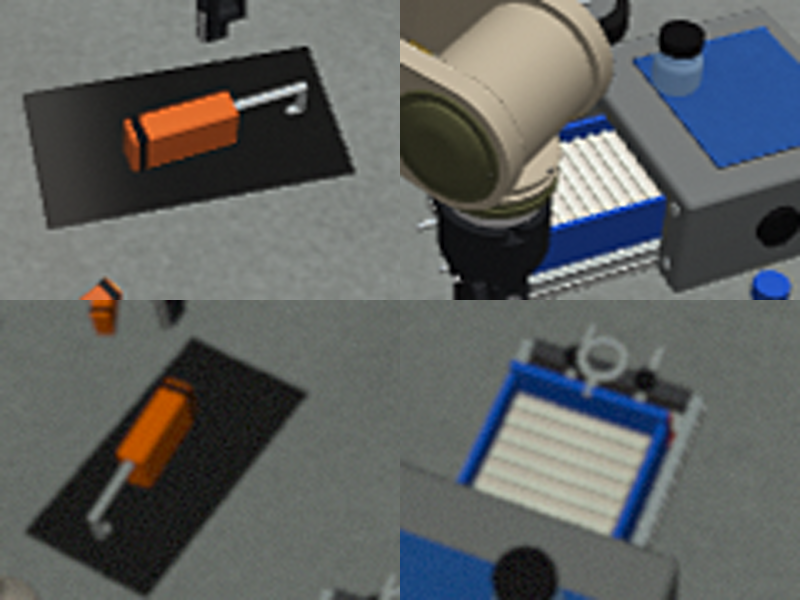

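Run:
```python
from h import *
p,o=pickle.load(open('w14.pkl','rb'))
cv2.imwrite('pics/c15.png',cv2.resize(p['frame'][60:140,0:110,::-1],(770,560),interpolation=cv2.INTER_CUBIC))
```

```text
(no output)
```

View pics/c15.png

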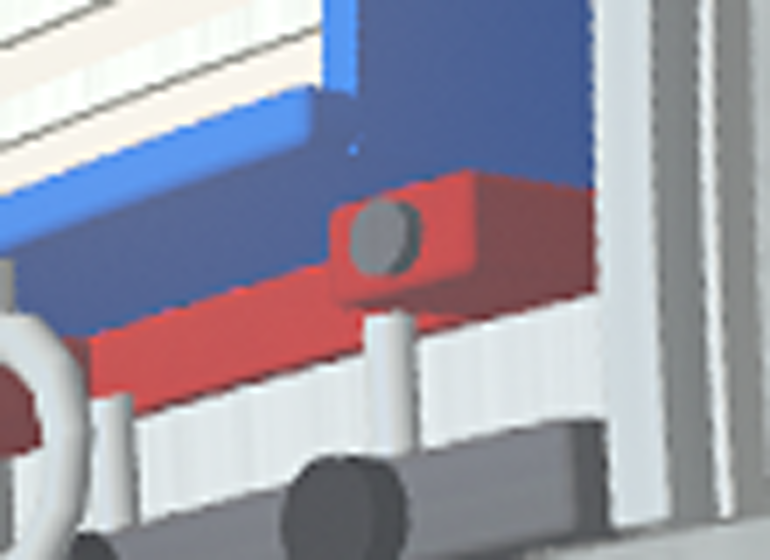

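The lug face sits straight against the tray wall with no deck showing between them. The hook lies flat on its mat and the gripper is clear. Handing in.

Run:
```python
from rig import *
o=observe();print(o['time_s'],o['position'],o['ft_force']);print(close_job())
```

```text
32.55 [ 0.50827331 -0.34370095  0.18223112] [ 0.69053185 -0.15885911  0.04126522]
the job is handed in; nothing more can be done
None
```

I carried out the whole task and handed the job in at 32.6 s; the system gives no verdict, so these are my own checks.

- **Hook choice:** I took the hook on the black mat. Its handle measured 90 × 26 mm, which matches the description; the larger and smaller look-alikes were left alone.
- **Pull to the stop:** The tray slid with about 3.7 N of friction. At the stop the arm stalled and I let the wrist force rise to about 13–15 N in total, with roughly 9–10 N of that on the bar, and held it about 0.6 s. I inferred the force on the stop from the wrist reading, since it isn't measured directly.
- **Unhooking:** I backed the hook off inside the ring and lifted it out with no noticeable force on the tray.
- **Last checks:** Pictures show the tray wall against the red bar with no visible gap, and the hook flat on its mat, hook down. The gripper was open, about 17 cm above the hook, and the wrist force read about zero. The bystanders that show in the last pictures look unmoved; I did not measure them or check each one.

The scene and side cameras disagreed by 4–7 mm, so I used the wrist camera for the fine positions. During the firm pull the wrist also read about 5 N downward, which disappeared once I eased off.

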